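Clear the spindle from the drawer front and put the gouge away

ROBOT

A 6-joint arm with a two-finger parallel gripper is mounted at the origin on the work surface. World frame = base frame: x ahead of the robot, y to its left, z up, the work surface at z = 0. Lengths are in mm, angles in rad, forces in N, time in s.
With the tool pointing down it reaches from about 350 to 775 mm from the base axis. Payload 7.3 kg.
Tool frame: the origin (TCP) lies on the centre line of the jaws, within the pads' length; the fingertips stand 14 mm ahead of it and the grasp point (between the pads) lies 5 mm behind it; z points along the fingers, y is the line along which they close (so a half turn about z gives the same grasp; the last joint's range is limited). The gripper opens to 92 mm and grips with 3 to 60 N. Pads are 19 mm wide; open, the fingers measure 130 mm over their backs; the gripper's body (75 mm by 190 mm) begins 47 mm behind the grasp point.
Start: joints at [1.053, 0.342, 1.524, -0, 1.275, -0.146], TCP at [190.715, 489.154, 240.741] pointing down, gripper open.
Joint ranges: [-2.53, 2.53], [-0.77, 2.02], [0.04, 2.7], [-1, 4.14], [0.28, 2.66], [-3.11, 3.11]. Speed limits (rad/s): [2.57, 2.57, 3.14, 3.14, 3.14, 3.14].

INTERFACE

Orientations are given as [roll, pitch, yaw] about the fixed x, y, z axes, in that order (R = Rz(yaw) Ry(pitch) Rx(roll)).
In Python, from plant import get_obs, capture, bot, spot_in, trace, pinpoint gives the robot as it stands.
- The arm moves only by the tool play_rows, never from a script. Its argument "rows" is a list of rows, each a list of 2 entries, a list of its own where there are three numbers: the shift along the world's x, y, z in units of 3 cm (1.0 is 3 cm), then the turn, a rotation vector about the world's x, y, z in units of 8 degrees (1.0 is 8 degrees). A call has 1 to 12 rows; each row shifts and turns the commanded pose from where the row before left it; what a row does not reach is not made up. A row lasts 1/8 s, in which the tool goes at most 62.5 mm and 10.7 degrees, less where a joint would pass 70% of its speed; a pose out of reach is approached as far as the arm can. A call with a number of a shift or a turn outside -1 to 1 is refused whole. A call with a gripper value outside its range is refused whole. "hand" is the opening, from -1 (shut) to 1 (fully open), set as the call begins (left out, the last holds). The fingers move at their own pace and stop on an object; the grip force is fixed at half the most. Time passes only in rows, so rows that do not move let the fingers close. It gives the time, the measured TCP pose, the force, the opening and the grip force at its end, in the units of the state.
- get_obs(): the state, without advancing time (a new reading comes with each control period).
- capture(name): name is "side" or "top" or "wrist"; returns a dict with "frame" (384x512x3 uint8, red, green, blue), "fov_y" (degrees; the focal length in pixels is half the picture's height over the tangent of half this angle, whatever the lens; pixels are square), "cx", "cy" (the principal point, pixels), "rvec" (rotation vector, rad) and "tvec" (3), from world to camera coordinates, as OpenCV has them; the wrist camera has in their place "hand_eye" (4x4, takes a point from camera to tool coordinates, whose origin is the TCP and whose axes are the flange's). Camera axes: x right, y down, z forward; pixel columns grow to the right and rows downward; lengths in mm; the calibration is good to about 2 mm. A picture is of the moment at which its call begins: read the wrist's pose just before it. There is no depth.
- bot.close_job(): hands the job in; it is judged then, once.
Trained networks look in the newest picture that a camera, given by its name, has taken for a name from the list of things; names that differ only in an ending like _2 or _b are one class to them, and where a whole thing is asked for, a point or a joint stands for the part that bears it (a point fixed in the world has none). Each returns a list of dicts, best first, with "p" (0 to 1); they miss things now and then, are a little off and sometimes report something else, mostly with a low value. They report only what shows in the picture. A call takes as long as a camera call.
- spot_in(query, camera): "at" ([row, column] in pixels, amid what is visible of it).
- trace(query, camera): "mask" (384x512 bool, what is visible of it) and "at" ([row, column] in pixels, amid what is visible of it).
- pinpoint(query, camera): "at" ([row, column] in pixels: a listed point, or the origin of a listed thing).
The state is a dict: "time": time; "joint_positions": joint angles; "dq": joint speeds; "tau": joint torques, N m; "tool_pos": TCP position; "tcp_rot": TCP orientation; "contact_force": force on the tool from outside, world axes, zero at the start; "moment": the same for the moment, N m; "grip_width": finger opening in mm; "finger_force": force on a finger pad.
Only numpy, scipy, OpenCV 4.12 (cv2) and the standard library are available. Lean on these libraries where they do the work, as an engineer would, in place of code of your own. Each camera call takes 0.05 s, during which the arm holds its last target. There are 200 camera calls.

TASK

A half-turned spindle lies in front of the chest's drawer: first lay it flat inside the open plywood crate, then pull the drawer wide open. After that lift the gouge up off its two hooks, lay it in the open drawer, let go of it and push the drawer fully shut. Set both pieces down rather than dropping them, and leave everything else on the bench where it is.

Things in the scene. Friction and masses are not known exactly. Their poses are not given: they have to be found in the camera images.
- chest: Low brown wooden chest fixed to the bench, 220 deep (x) x 280 wide (y) x 85 high, with one dark-fronted drawer that slides out along the chest's -x, towards the robot. Origin: centre of the underside, z up. Front face at x = -110 mm; its top board covers the drawer behind x = -95 mm. A paint brush lies on its top.
- chest_drawer0 (a joint): Drawer travel in m: 0 fully shut, 0.150 fully open (stop). Slides with about 1 N of friction and stays where it is left.
- handle (a point): Middle of the drawer's handle, a dark level steel bar 12 mm thick, 120 mm long along the chest's y, its axis 45 mm in front of the drawer front, 58 mm above the bench (27 mm under the chest's top), on two arms 55 mm either side of its middle. Moves with the drawer; axes as the chest's.
- drawer_floor (a point): Centre of the drawer's inner floor, 22 mm above the bench. Moves with the drawer; axes as the chest's. Inside, the drawer is 175 (x) x 238 (y) mm; walls 41 mm high, front panel 50 mm above this floor. The handle is 153 mm from here along -x. Fully open, about 140 mm (x from -87 to +55) is uncovered.
- spindle: Half-turned pale wooden spindle, 180 mm long along its own x, lying on the bench in the drawer's way: square ends 60 x 60 mm (50 mm long each) and a round waist 80 mm long between them, 44 mm in diameter over its middle 50 mm. Origin: its centre, 30 mm above what it lies on. About 0.3 kg.
- crate_in (a point): Centre of the inner floor of the open plywood crate fixed to the bench, 6 mm above the bench; z up. The crate is 240 (its x) x 150 (its y) mm outside, 50 mm high, walls 6 mm thick: inside 228 x 138 mm. Empty at the start.
- gouge: Gouge, a turning tool 200 mm long along its own x: pale round wooden handle from x = -100 to 10 mm (28 mm thick, 24 mm from x = -25 to 10), brass ferrule 24 mm thick to x = 24, round steel blade 12 mm thick to x = 100. Origin: on its axis, near its centre of mass, midway between the hooks. 0.14 kg. Lies level across two upturned hooks.
- hooks (a point): Fixed rack: point midway between its two hooks, 150 mm above the bench, where the gouge's origin rests; z up. Two dark steel V-shaped hooks 60 mm either side along y, open upwards, carry the gouge level along y; each spans x = -30 to 30 mm. Posts 50 mm behind (+x) on a wooden foot. Nothing of the rack rises over 25 mm above this point; between the hooks it is free.
- bowl: Bystander: small dark wooden bowl, 90 mm across, 40 high, on the bench. Origin: centre of the underside.
- offcut: Bystander: wooden block 90 x 60 x 40 mm. Origin: centre of the underside.
- tin: Bystander: steel tin, 70 mm diameter, 60 high. Origin: centre of the underside.
- glue: Bystander: white glue bottle, 56 mm diameter, 150 high. Origin: centre of the underside.
- brush: Bystander: paint brush 180 mm long lying on the chest's top. Origin: under its middle.
- hammer: Bystander: hammer 260 mm long lying at the left of the bench. Origin: under its middle.

How it is judged (in metres and radians):
On the way, in this order (a step that is already met when the one before it is completed fails the run):
1. the spindle lies flat inside the crate, let go (x of spindle in the frame of crate_in between -0.05 and 0.05 m and y of spindle in the frame of crate_in between -0.055 and 0.055 m and z of spindle in the frame of crate_in below 0.036 m and contact force between the fingers and spindle below 0.1 N), for 0.2 s.
2. the drawer is pulled open by at least 100 mm (value of joint chest_drawer0 above 0.1 m), for 0.2 s.
3. the gouge is lifted off its hooks, 60 mm or more from where it hung (distance between gouge and hooks above 0.06 m), for 0.1 s.
4. the gouge lies in the open drawer, let go (x of gouge in the frame of drawer_floor between -0.085 and 0.085 m and y of gouge in the frame of drawer_floor between -0.06 and 0.06 m and z of gouge in the frame of drawer_floor below 0.025 m and value of joint chest_drawer0 above 0.06 m and contact force between the fingers and gouge below 0.1 N), for 0.2 s.
At the end, for the whole second after the job is handed in: The drawer is shut to within 8 mm with the gouge lying on its floor (origin under 25 mm above the floor), the spindle lies flat inside the crate (centre under 36 mm above its floor), and all three are at rest (value of joint chest_drawer0 below 0.008 m and x of gouge in the frame of drawer_floor between -0.085 and 0.085 m and y of gouge in the frame of drawer_floor between -0.06 and 0.06 m and z of gouge in the frame of drawer_floor below 0.025 m and x of spindle in the frame of crate_in between -0.05 and 0.05 m and y of spindle in the frame of crate_in between -0.055 and 0.055 m and z of spindle in the frame of crate_in below 0.036 m and linear speed of each of gouge, spindle below 0.02 m/s and velocity of joint chest_drawer0 between -0.01 and 0.01 m/s); the robot touches nothing.
It fails at once if the bowl, offcut, tin, glue bottle, brush or hammer is moved by more than 50 mm (distance of any of bowl, offcut, tin, glue, brush, hammer from where it was at the start of the episode above 0.05 m).
It fails at once if the spindle is dropped (falls freely for more than about 3 cm) (contact force between spindle and anything else below 0.02 N and linear speed of spindle above 0.8 m/s).
It fails at once if the gouge is dropped (falls freely for more than about 3 cm) (contact force between gouge and anything else below 0.02 N and linear speed of gouge above 0.8 m/s).
It also fails if it takes over 64 s, if anything falls off the work surface, if the arm or the gripper's body presses on something with over 40 N, if the wrist force passes 120 N, or if a joint passes its speed limit or range.

## Working session

There is one attempt and no reset: what is moved stays moved. The work goes in short steps, Python scripts to look and compute and a tool call to move; the robot and the scene stay as the last step left them, time stands still between calls to the robot, and variables do not carry over. Pictures are saved under pics/ and viewed, at most 13 in all, crops included, and the job is handed in when it is done.

Besides the shell and the picture viewer there is one more tool, called after "Request:" as name([rows], argument=value, ...), one row to a line, values as JSON. play_rows: Moves the arm, as the interface text tells. Shifts and turns lie within -1 to 1; 1 stands for 3 cm of shift or 8 degrees of turn. Its arguments: {"type":"object","properties":{"rows":{"type":"array"},"hand":{"type":"number"}},"required":["rows"]}

```bash
ls; mkdir -p pics
cat > h.py <<'E'
import numpy as np, cv2
from plant import get_obs, capture, bot, spot_in, trace, pinpoint
from scipy.spatial.transform import Rotation as Ro
def cam(name):
    o=get_obs(); c=capture(name); H,W=c["frame"].shape[:2]
    f=H/2/np.tan(np.radians(c["fov_y"])/2)
    K=np.array([[f,0,c["cx"]],[0,f,c["cy"]],[0,0,1]])
    if "hand_eye" in c:
        T=np.eye(4);T[:3,:3]=Ro.from_euler('xyz',o["tcp_rot"]).as_matrix();T[:3,3]=o["tool_pos"]
        E=T@np.array(c["hand_eye"]); R=E[:3,:3].T; t=-R@E[:3,3]
    else:
        R=cv2.Rodrigues(np.array(c["rvec"],float))[0]; t=np.array(c["tvec"],float).ravel()
    return dict(K=K,R=R,t=t,img=c["frame"])
def ray(C,at):
    d=C["R"].T@np.linalg.inv(C["K"])@np.array([at[1],at[0],1.]); return -C["R"].T@C["t"],d/np.linalg.norm(d)
def onz(C,at,z):
    o,d=ray(C,at); return o+d*(z-o[2])/d[2]
def tri(*oa):
    A=np.zeros((3,3));b=np.zeros(3);rs=[ray(C,a) for C,a in oa]
    for o,d in rs:
        P=np.eye(3)-np.outer(d,d);A+=P;b+=P@o
    X=np.linalg.solve(A,b); return X,max(np.linalg.norm((np.eye(3)-np.outer(d,d))@(X-o)) for o,d in rs)
def px(C,X):
    p=C["K"]@(C["R"]@np.asarray(X,float)+C["t"]); return [p[1]/p[2],p[0]/p[2]]
def save(C,n): cv2.imwrite("pics/"+n+".png",C["img"][:,:,::-1])
E
cat > a.py <<'E'
from h import *
np.set_printoptions(precision=1,suppress=True)
print(get_obs())
S=cam("side");T=cam("top");save(S,"s0");save(T,"t0")
print([-c["R"].T@c["t"] for c in (S,T)])
for q in ["spindle","crate_in","gouge","hooks","handle","drawer_floor","chest","bowl","offcut","tin","glue","brush","hammer"]:
    r={}
    for n in ("side","top"):
        l=pinpoint(q,n); r[n]=l[0] if l else None
    a,b=r["side"],r["top"]
    print(q,*[(np.array(x["at"]),round(x["p"],2)) if x else None for x in (a,b)], tri((S,a["at"]),(T,b["at"])) if a and b else "")
E
python3 a.py; cat > /dev/null
```

```text
pics
{'time': 0.0, 'joint_positions': array([ 1.1,  0.3,  1.5,  0. ,  1.3, -0.1]), 'dq': array([-0., -0., -0., -0., -0., -0.]), 'tau': array([  0. , -43.1, -24.4,   0.1,   0.1,  -0. ]), 'tool_pos': array([190.5, 488.8, 240. ]), 'tcp_rot': array([-3.1, -0. ,  2.8]), 'contact_force': array([ 0.2, -0.5, -0.4]), 'moment': array([-0., -0.,  0.]), 'finger_force': 0.0, 'grip_width': 91.37580910378979}
[array([ 310.1, 1050.8, 1273.6]), array([ 295.3,   94.8, 1388.2])]
spindle (array([192.8, 271.3]), 0.86) (array([219.7, 284.5]), 0.8) (array([509.8,  -0.7,  28.2]), np.float64(2.3084728713725515))
crate_in (array([288.9, 237.6]), 0.88) (array([219.1, 174.5]), 0.68) (array([525. , 368.9, -11.6]), np.float64(1.3616182488515745))
gouge (array([101. , 290.3]), 0.45) None 
hooks (array([103.6, 292.1]), 0.69) (array([207.4, 399.6]), 0.88) (array([ 518.9, -337.4,  154.9]), np.float64(1.290334272118206))
handle (array([186.7, 245.9]), 0.94) (array([190.8, 275.5]), 0.72) (array([596.2,  27.8,  66.2]), np.float64(0.6220061090664956))
drawer_floor (array([105.1, 291.7]), 0.5) (array([218. , 106.5]), 0.72
[... 268 characters left out ...]
1.6, -152.3,    9.9]), np.float64(1.2085167216704635))
offcut (array([173.6, 312.4]), 0.67) (array([263.3, 241.5]), 0.97) (array([363.7, 132.9, 304.4]), np.float64(9.749508389688195))
tin (array([255. , 178.5]), 0.88) (array([156.7, 190. ]), 0.9) (array([736.2, 315.5,  11.1]), np.float64(0.03131916915156662))
glue (array([135.6, 237.2]), 0.59) (array([152.2, 367.2]), 0.58) (array([ 735.9, -302.5,  -20.2]), np.float64(12.331815890259023))
brush (array([179.6, 202.3]), 0.82) (array([146.9, 262. ]), 0.97) (array([734.7,  68.7, 103.7]), np.float64(0.3047105748261011))
hammer (array([355.5, 215.2]), 0.86) (array([218.8, 107.6]), 0.82) (array([526.1, 590.3,   4. ]), np.float64(0.7329359640736657))
```

View pics/s0.png

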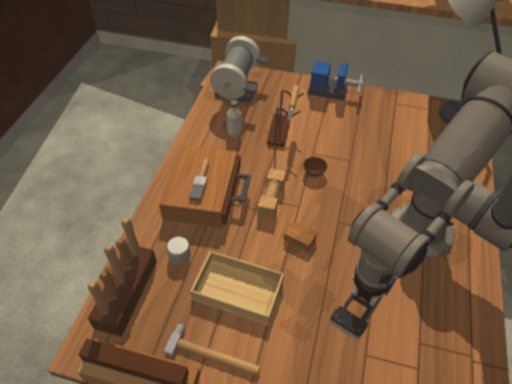

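View pics/t0.png

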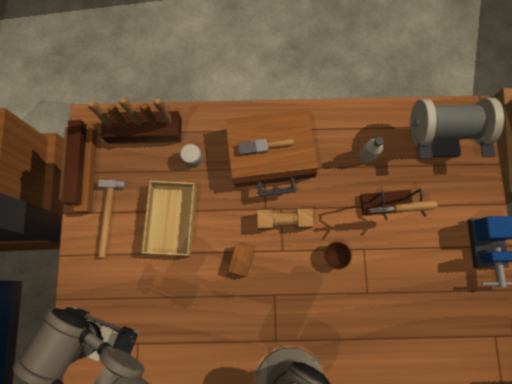

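The side view shows the spindle at (192,271), the crate at (288,238), the handle at (187,246) and the gouge near (101,291). The top view shows the spindle at (218,285), the crate at (219,170) and the rack at (207,400), with the gouge's blade pointing left (+y). The chest is slightly turned. Next I'll get outlines from the masks.

```bash
cat > m.py <<'E'
from h import *
np.set_printoptions(precision=1,suppress=True)
def rect(C,q,n,z):
    l=trace(q,n)
    if not l: print(q,n,None); return
    m=l[0]["mask"].astype(np.uint8)
    c=max(cv2.findContours(m,0,2)[0],key=cv2.contourArea)[:,0,:]
    P=np.array([onz(C,(y,x),z)[:2] for x,y in c],np.float32)
    (cx,cy),(w,h),a=cv2.minAreaRect(P)
    print(q,n,round(l[0]["p"],2),"c",np.array([cx,cy]),"size",np.array([w,h]),"ang",round(a,1),"\n",cv2.boxPoints(((cx,cy),(w,h),a)).tolist() and cv2.boxPoints(((cx,cy),(w,h),a)).ravel())
if __name__=="__main__":
    T=cam("top");S=cam("side")
    for q,z in [("spindle",45),("crate_in",50),("chest",85),("handle",58),("gouge",150),("hooks",150)]: rect(T,q,"top",z)
    for q,z in [("crate_in",50),("handle",58),("gouge",150)]: rect(S,q,"side",z)
E
python3 m.py
```

```text
spindle top 0.71 c [510.3  -2.1] size [ 69.2 182.9] ang 0.2 
 [475.3  89.2 476.  -93.7 545.3 -93.4 544.5  89.5]
crate_in top 0.71 c [518.7 372.1] size [161.6 246.3] ang 85.1 
 [389.1 302.  634.5 281.1 648.3 442.1 402.9 463. ]
chest top 0.88 c [719.8  35.4] size [279.3 284.7] ang 6.4 
 [ 565.1  161.2  597.  -121.7  874.5  -90.4  842.7  192.5]
handle top 0.92 c [622.5  23.3] size [ 69.7 269.9] ang 6.1 
 [ 573.4  153.8  602.2 -114.6  671.5 -107.1  642.7  161.2]
gouge top 0.76 c [ 520.8 -350.6] size [ 27.7 202.9] ang 1.8 
 [ 503.7 -249.6  510.2 -452.4  537.8 -451.5  531.4 -248.7]
hooks top 0.86 c [ 541.8 -317.1] size [ 65.3 192.8] ang 7.9 
 [ 496.2 -226.1  522.7 -417.   587.3 -408.1  560.9 -217.1]
crate_in side 0.6 c [521.6 388.7] size [175.7 248.8] ang 85.8 
 [391.1 310.1 639.3 292.1 652.1 467.3 403.9 485.4]
handle side 0.72 c [623.1  33.2] size [ 70.8 311.9] ang 5.4 
 [ 573.1  185.1  602.7 -125.4  673.1 -118.7  643.6  191.8]
gouge side 0.71 c [ 521.9 -357.4] size [ 32.9 204.2] ang 4.5 
 [ 497.5 -256.9  513.6 -460.5  546.3 -457.9  530.3 -254.3]
```

Request:
play_rows([
  [[1, -1, 0.7], [0, 0, 0]],
  [[1, -1, 0.7], [0, 0, 0]],
  [[1, -1, 0.7], [0, 0, 0]],
  [[1, -1, 0.6], [0, 0, 0]],
  [[1, -1, 0], [0, 0, 0]],
  [[1, -1, 0], [0, 0, 0]],
  [[1, -1, 0], [0, 0, 0]],
  [[1, -1, 0], [0, 0, 0]],
  [[0.5, -1, 0], [0, 0, 0]],
  [[0, -1, 0], [0, 0, 0]],
  [[0, -1, 0], [0, 0, 0]],
  [[0, 0, 0], [0, 0, 0]],
], hand=1)

```text
time: 3.45
tool_pos: [445.8, 157.8, 321.9]
tcp_rot: [3.142, 0.0, 2.767]
contact_force: [-0.0, -0.7, -0.4]
grip_width: 91.8
finger_force: 0.0
```

Request:
play_rows([
  [[0, -1, 0], [0, 0, -1]],
  [[0, -1, 0], [0, 0, -1]],
  [[0, -1, 0], [0, 0, -1]],
  [[0, -1, 0], [0, 0, -1]],
  [[0, -1, 0], [0, 0, -1]],
  [[0, 0, 0], [0, 0, -1]],
  [[0, 0, 0], [0, 0, -1]],
  [[0, 0, 0], [0, 0, -1]],
  [[0, 0, 0], [0, 0, -0.6]],
  [[0, 0, 0], [0, 0, 0]],
])

```text
time: 4.7
tool_pos: [445.9, 9.9, 321.8]
tcp_rot: [3.141, -0.0, 1.571]
contact_force: [-0.3, 0.5, -0.5]
grip_width: 91.8
finger_force: 0.0
```

```bash
cat > w.py <<'E'
from m import *
import sys
W=cam("wrist");save(W,sys.argv[1]); print(get_obs()["tool_pos"],get_obs()["tcp_rot"], -W["R"].T@W["t"], W["R"][2])
for a in sys.argv[2:]:
    q,z=a.split(","); z=float(z)
    rect(W,q,"wrist",z); l=pinpoint(q,"wrist")
    if l: print("  pin",round(l[0]["p"],2),l[0]["at"],onz(W,l[0]["at"],z))
E
python3 w.py w1 spindle,30 handle,58 chest,85
```

```text
[445.9   9.8 321.8] [ 3.1 -0.   1.6] [446.7  94.7 466.3] [-0.  -0.3 -1. ]
spindle wrist 0.56 c [513.5  -3.5] size [ 69.2 193.3] ang 0.2 
 [ 478.5   92.9  479.3 -100.3  548.5 -100.   547.7   93.2]
  pin 0.65 [161.1, 309.5] [512.  -0.  30.]
handle wrist 0.76 c [626.5  24. ] size [ 75.9 282.7] ang 6.8 
 [ 572.1  159.9  605.6 -120.8  680.9 -111.8  647.4  168.9]
  pin 0.71 [146.0, 383.1] [597.6  25.1  58. ]
chest wrist 0.31 c [388.4 141.3] size [54. 83.] ang 73.2 
 [340.8 127.5 420.3 103.5 435.9 155.2 356.4 179.2]
  pin 0.8 [127.9, 482.2] [697.4  50.3  85. ]
```

View pics/w1.png

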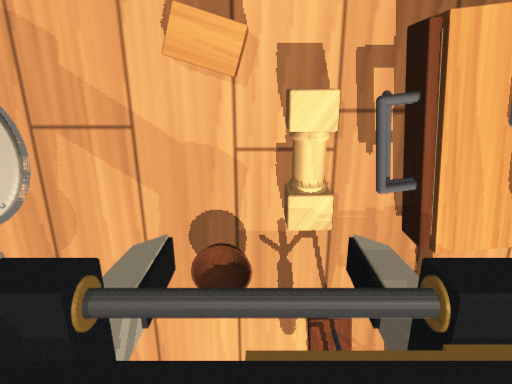

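The picture shows the spindle at (160,312) along y, the handle bar at column 382 (rows 96–190) and the bowl at (270,221). All three views agree on the spindle being at about (511,-1).

Request:
play_rows([
  [[1, -0.37, 0], [0, 0, 0]],
  [[1.0, 0, -0.8], [0, 0, 0]],
  [[0.17, 0, -1], [0, 0, 0]],
  [[0, 0, -1], [0, 0, 0]],
  [[0, 0, -1], [0, 0, 0]],
  [[0, 0, -1], [0, 0, 0]],
  [[0, 0, -1], [0, 0, 0]],
  [[0, 0, -1], [0, 0, 0]],
  [[0, 0, -1], [0, 0, 0]],
  [[0, 0, -1], [0, 0, 0]],
  [[0, 0, -1], [0, 0, 0]],
  [[0, 0, 0], [0, 0, 0]],
])

```text
time: 6.55
tool_pos: [509.4, -1.8, 26.0]
tcp_rot: [-3.137, -0.001, 1.569]
contact_force: [-0.4, -0.4, 0.2]
grip_width: 91.9
finger_force: 0.0
```

Request:
play_rows([
  [[0, 0, 0], [0, 0, 0]],
  [[0, 0, 0], [0, 0, 0]],
  [[0, 0, 0], [0, 0, 0]],
  [[0, 0, 0], [0, 0, 0]],
  [[0, 0, 0], [0, 0, 0]],
  [[0, 0, 0], [0, 0, 0]],
], hand=-1)

```text
time: 7.3
tool_pos: [510.8, -1.9, 27.9]
tcp_rot: [3.141, 0.0, 1.569]
contact_force: [-1.2, -0.2, 1.7]
grip_width: 43.4
finger_force: 30.0
```

Request:
play_rows([
  [[0, 0, 0.6], [0, 0, 0]],
  [[0, 0, 1], [0, 0, 0]],
  [[0, 0, 1], [0, 0, 0]],
  [[0, 0, 1], [0, 0, 0]],
  [[0, 0.6, 0.5], [0, 0, 0]],
  [[0, 1, 0], [0, 0, 0.8]],
  [[0, 1, 0], [0, 0, 1]],
  [[0, 1, 0], [0, 0, 1]],
  [[0, 1, 0], [0, 0, 1]],
  [[0, 1, 0], [0, 0, 1]],
  [[0, 1, 0], [0, 0, 1]],
  [[0, 1, 0], [0, 0, 1]],
])

```text
time: 8.8
tool_pos: [509.7, 227.9, 149.7]
tcp_rot: [-3.14, -0.002, 2.524]
contact_force: [0.6, 0.7, -2.3]
grip_width: 43.2
finger_force: 30.0
```

Request:
play_rows([
  [[0, 1, 0], [0, 0, 1]],
  [[0, 1, 0], [0, 0, 1]],
  [[0, 0.5, 0], [0, 0, 1]],
  [[0, 0, 0], [0, 0, 0.86]],
  [[0, 0, 0], [0, 0, 0]],
])

```text
time: 9.43
tool_pos: [509.7, 301.8, 149.7]
tcp_rot: [-3.141, -0.002, 3.057]
contact_force: [-0.2, 0.2, -2.0]
grip_width: 43.2
finger_force: 30.0
```

```bash
python3 w.py w2 crate_in,50 spindle,137
python3 - <<'E'
from h import *
T=cam("top");S=cam("side")
for C,n in((T,"top"),(S,"side")):
    for q,z in (("crate_in",6),):
        for l in pinpoint(q,n)[:2]: print(n,q,l["p"],onz(C,l["at"],z))
E
```

```text
[509.9 301.5 149.9] [-3.1 -0.   3.1] [427.1 309.9 294.4] [ 0.3 -0.  -1. ]
crate_in wrist 0.91 c [487.5 382.4] size [149.7 169.4] ang 85.8 
 [397.5 313.9 566.5 301.5 577.4 450.9 408.5 463.2]
  pin 0.89 [192.5, 346.8] [509.4 369.5  50. ]
spindle wrist 0.97 c [471.9 305.5] size [ 82.1 117.6] ang 85.6 
 [410.1 269.  527.4 260.  533.7 341.9 416.4 350.9]
  pin 0.83 [263.2, 261.4] [515.9 302.8 137. ]
top crate_in 0.84 [512.63977966 380.94100239   6.        ]
side crate_in 0.88 [521.77342486 376.27825586   6.        ]
```

View pics/w2.png

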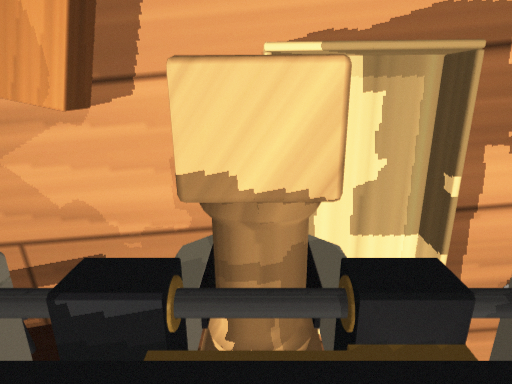

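The picture shows the held spindle at column 260, parallel to the crate. The crate's near rim runs along row 43, columns 265–485, and that 150 mm width matches the text. The crate centre is at about (519,379).

Request:
play_rows([
  [[0.3, 1, 0], [0, 0, 0]],
  [[0, 1, 0], [0, 0, 0]],
  [[0, 0.57, 0], [0, 0, 0]],
  [[0, 0, -0.5], [0, 0, 0]],
  [[0, 0, -1], [0, 0, 0]],
  [[0, 0, -1], [0, 0, 0]],
  [[0, 0, -0.7], [0, 0, 0]],
  [[0, 0, -0.4], [0, 0, 0]],
  [[0, 0, -0.2], [0, 0, 0]],
  [[0, 0, 0], [0, 0, 0]],
  [[0, 0, 0], [0, 0, 0]],
])

```text
time: 11.25
tool_pos: [520.3, 378.4, 37.6]
tcp_rot: [3.141, 0.001, 3.057]
contact_force: [0.4, -0.3, -2.9]
grip_width: 43.1
finger_force: 30.0
```

Request:
play_rows([
  [[0, 0, -0.1], [0, 0, 0]],
  [[0, 0, 0], [0, 0, 0]],
  [[0, 0, 0], [0, 0, 0]],
])

```text
time: 11.62
tool_pos: [519.9, 378.3, 33.9]
tcp_rot: [3.141, 0.0, 3.058]
contact_force: [-0.2, 0.1, -2.2]
grip_width: 43.3
finger_force: 30.0
```

Request:
play_rows([
  [[0, 0, 0], [0, 0, 0]],
  [[0, 0, 0], [0, 0, 0]],
  [[0, 0, 0], [0, 0, 0]],
  [[0, 0, 0], [0, 0, 0]],
  [[0, 0, 0.5], [0, 0, 0]],
  [[0, 0, 1], [0, 0, 0]],
  [[0, 0, 1], [0, 0, 0]],
  [[0, 0, 1], [0, 0, 0]],
  [[0, 0, 1], [0, 0, 0]],
  [[0, 0, 1], [0, 0, 0]],
  [[0, 0, 1], [0, 0, 0]],
], hand=0.35)

```text
time: 13.0
tool_pos: [519.7, 378.1, 231.1]
tcp_rot: [3.141, 0.001, 3.057]
contact_force: [0.2, -0.1, -0.6]
grip_width: 62.0
finger_force: 0.0
```

Run:
```python
from m import *
T=cam("top");S=cam("side")
p={}
for q in ("spindle","crate_in","handle"):
  for C,n in((T,"top"),(S,"side")):
    l=pinpoint(q,n)
    if l: p[q,n]=(C,l[0]["at"]); print(q,n,l[0]["p"],onz(C,l[0]["at"],{"spindle":36,"crate_in":6,"handle":58}[q]))
  if (q,"top") in p and (q,"side") in p: print(tri(p[q,"top"],p[q,"side"]))
rect(T,"spindle","top",50)
```

```text
spindle top 0.54 [ 728.7 -288.2   36. ]
spindle side 0.72 [515.1 385.2  36. ]
(array([  958.4,  -544.5, -1378.9]), np.float64(245.38507391858275))
crate_in top 0.89 [516.8 370.7   6. ]
crate_in side 0.82 [518.5 376.8   6. ]
(array([519. , 372.4,  -2.4]), np.float64(0.8485237612107955))
handle top 0.71 [ 722.8 -290.4   58. ]
spindle top None
```

```bash
python3 w.py w3 crate_in,50 spindle,66
```

```text
[519.5 378.  227.7] [-3.1 -0.   3.1] [436.8 386.  372.2] [ 0.3 -0.  -1. ]
crate_in wrist 0.98 c [522.9 380.9] size [150.6 241.2] ang 86.0 
 [397.4 314.1 638.  297.4 648.3 447.7 407.7 464.3]
spindle wrist 0.7 c [516.1 379.6] size [ 59.5 178.2] ang 85.6 
 [424.9 356.7 602.7 343.1 607.2 402.4 429.5 416.1]
  pin 0.6 [168.7, 262.2] [509.7 381.2  66. ]
```

Request:
play_rows([
  [[0, -1, 0], [0, 0, -1]],
  [[0, -1, 0], [0, 0, -1]],
  [[0, -1, 0], [0, 0, -1]],
  [[0, -1, 0], [0, 0, -1]],
  [[0, -1, 0], [0, 0, -1]],
  [[0, -1, 0], [0, 0, -1]],
  [[0, -1, 0], [0, 0, -1]],
  [[0, -1, 0], [0, 0, -1]],
  [[0, -1, 0], [0, 0, -1]],
  [[0.6, -1, 0], [0, 0, -0.85]],
  [[1, -1, 0], [0, 0, 0]],
  [[1, -0.7, 0], [0, 0, 0]],
], hand=-0.35)

```text
time: 15.2
tool_pos: [598.7, 25.8, 229.0]
tcp_rot: [3.141, 0.0, 1.681]
contact_force: [0.2, 0.5, -0.7]
grip_width: 29.7
finger_force: 0.0
```

```bash
python3 w.py w4 handle,58 chest,85
python3 - <<'E'
from h import *
for n in("top","side"):
    C=cam(n)
    for q,z in(("handle",58),("spindle",36)):
        l=pinpoint(q,n)
        if l: print(n,q,l[0]["p"],onz(C,l[0]["at"],z))
E
```

```text
[601.7  23.1 228.5] [3.1 0.  1.7] [590.1 110.1 373.5] [ 0.  -0.3 -1. ]
handle wrist None
  pin 0.64 [178.8, 256.8] [596.1  23.9  58. ]
chest wrist 0.56 c [717.1  55.6] size [259.  244.8] ang 5.8 
 [575.9 164.2 600.7 -79.3 858.3 -53.1 833.6 190.4]
  pin 0.66 [163.4, 392.1] [713.   58.6  85. ]
top handle 0.43 [516.84110016 371.10590046  58.        ]
top spindle 0.63 [513.53899066 374.85962642  36.        ]
side handle 0.93 [595.26182157  16.07466287  58.        ]
side spindle 0.96 [514.67583058 389.94008064  36.        ]
```

View pics/w4.png

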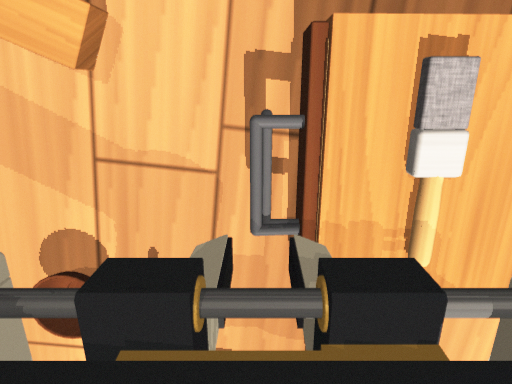

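The picture shows the bar centred at column 258, rows 117–230, parallel to the chest front, so the yaw fits. The brush is at (118,445). The spindle lies centred in the crate.

Run:
```python
from h import *
W=cam("wrist")
for at in ((121,260),(228,258),(174,259)): print(onz(W,at,58))
a=onz(W,(121,260),58);b=onz(W,(228,258),58);print(np.linalg.norm(a-b),np.degrees(np.arctan2(a[1]-b[1],a[0]-b[0]))-90,(a+b)/2, get_obs()["tool_pos"])
a=onz(W,(20,332),85);b=onz(W,(240,323),85);print(np.degrees(np.arctan2(a[1]-b[1],a[0]-b[0]))-90)
```

```text
[591.74609764  81.5710872   58.        ]
[601.81756234 -26.23935762  58.        ]
[596.46834743  30.92330897  58.        ]
108.27985229651182 5.336983044465185 [596.78182999  27.66586479  58.        ] [597.58302913  27.63335165 229.0334802 ]
7.642312988081031
```

Request:
play_rows([
  [[0, 0, -1], [0, 0, 0]],
  [[0, 0, -1], [0, 0, 0]],
  [[0, 0, -1], [0, 0, 0]],
  [[0, 0, -1], [0, 0, 0]],
  [[0, 0, -1], [0, 0, 0]],
  [[0, 0, -0.5], [0, 0, 0]],
  [[0, 0, -0.35], [0, 0, 0]],
  [[0, 0, 0], [0, 0, 0]],
  [[0, 0, 0], [0, 0, 0]],
])

```text
time: 16.92
tool_pos: [598.5, 27.1, 54.2]
tcp_rot: [3.14, 0.0, 1.682]
contact_force: [0.0, -0.1, 0.0]
grip_width: 30.1
finger_force: 0.0
```

Request:
play_rows([
  [[0, 0, 0], [0, 0, 0]],
  [[0, 0, 0], [0, 0, 0]],
  [[0, 0, 0], [0, 0, 0]],
  [[0, 0, 0], [0, 0, 0]],
], hand=-1)

```text
time: 17.42
tool_pos: [598.4, 27.1, 54.0]
tcp_rot: [3.14, 0.0, 1.682]
contact_force: [-0.7, -0.0, 5.4]
grip_width: 20.6
finger_force: 30.0
```

Run:
```python
from h import *
W=cam("wrist");save(W,"w5");o=get_obs();print(o["grip_width"],o["finger_force"],o["contact_force"],o["moment"])
for n in ("side",):
    C=cam(n);p=[int(v) for v in px(C,[597,27,60])]
    cv2.imwrite("pics/s5.png",cv2.resize(C["img"][p[0]-50:p[0]+50,p[1]-65:p[1]+65,::-1],None,fx=5,fy=5,interpolation=cv2.INTER_CUBIC))
```

```text
20.201617283288144 29.999313354492188 [-1.12291644 -0.65279488  6.44282993] [ 0.00166434 -0.14526655  0.01169153]
```

View pics/w5.png

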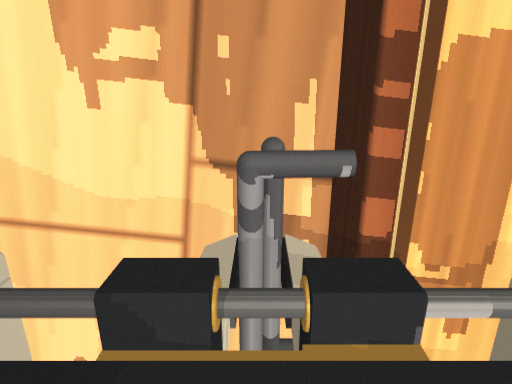

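The picture shows the jaws closed around the bar, and a second, lower bar of the handle just behind it (columns 240–285). That explains the 20 mm opening. The grip holds, so I'll pull.

Request:
play_rows([
  [[-0.2, -0.02, 0], [0, 0, 0]],
  [[-0.4, -0.04, 0], [0, 0, 0]],
  [[-0.5, -0.05, 0], [0, 0, 0]],
  [[-0.5, -0.06, 0], [0, 0, 0]],
  [[-0.5, -0.05, 0], [0, 0, 0]],
  [[-0.5, -0.06, 0], [0, 0, 0]],
  [[-0.5, -0.05, 0], [0, 0, 0]],
  [[-0.5, -0.06, 0], [0, 0, 0]],
  [[-0.5, -0.05, 0], [0, 0, 0]],
  [[-0.4, -0.05, 0], [0, 0, 0]],
  [[-0.2, -0.02, 0], [0, 0, 0]],
  [[0, 0, 0], [0, 0, 0]],
])

```text
time: 19.02
tool_pos: [456.2, 12.2, 54.0]
tcp_rot: [3.141, -0.0, 1.682]
contact_force: [-1.2, 2.2, 9.9]
grip_width: 20.4
finger_force: 30.0
```

Request:
play_rows([
  [[0, 0, 0], [0, 0, 0]],
  [[0, 0, 0], [0, 0, 0]],
  [[0, 0, 0], [0, 0, 0]],
  [[0, 0, 0.5], [0, 0, 0]],
  [[0, 0, 1], [0, 0, 0]],
  [[0, 0, 1], [0, 0, 0]],
  [[0, 0, 1], [0, 0, 0]],
  [[0, 0, 1], [0, 0, 0]],
  [[0, 0, 1], [0, 0, 0]],
  [[0, 0, 1], [0, 0, 0]],
  [[0, 0, 1], [0, 0, 0]],
  [[0, 0, 1], [0, 0, 0]],
], hand=-0.3)

```text
time: 20.52
tool_pos: [456.4, 11.8, 308.9]
tcp_rot: [-3.141, -0.0, 1.682]
contact_force: [0.3, -1.0, -0.8]
grip_width: 32.0
finger_force: 0.0
```

Request:
play_rows([
  [[0, -1, 0], [0, 0, -0.4]],
  [[0, -1, 0], [0, 0, -0.3]],
  [[0, -1, 0], [0, 0, 0]],
  [[0, -1, 0], [0, 0, 0]],
  [[0, -1, 0], [0, 0, 0]],
  [[0, -1, 0], [0, 0, 0]],
  [[0.6, -1, 0], [0, 0, 0]],
  [[0.5, -1, 0], [0, 0, 0]],
  [[0.5, -1, 0], [0, 0, 0]],
  [[0.5, -1, 0], [0, 0, 0]],
  [[0, -1, 0], [0, 0, 0]],
  [[0, 0, 0], [0, 0, 0]],
], hand=0.3)

```text
time: 22.02
tool_pos: [519.3, -319.8, 306.8]
tcp_rot: [-3.14, -0.001, 1.582]
contact_force: [-0.7, 0.7, -0.2]
grip_width: 59.5
finger_force: 0.0
```

```bash
python3 w.py w6 gouge,150 hooks,150
python3 - <<'E'
from m import *
T=cam("top");S=cam("side");save(T,"t6")
for n,C in(("top",T),("side",S)):
    for q,z in(("handle",58),("drawer_floor",22),("gouge",150),("hooks",150)):
        l=pinpoint(q,n)
        if l: print(n,q,l[0]["p"],onz(C,l[0]["at"],z))
rect(T,"drawer_floor","top",70)
E
```

```text
[ 519.4 -318.6  307.2] [-3.1 -0.   1.6] [ 519.4 -235.1  451.4] [ 0.  -0.3 -1. ]
gouge wrist 0.74 c [ 519.2 -341.4] size [ 27.6 188.1] ang 4.2 
 [ 498.6 -248.6  512.2 -436.2  539.8 -434.1  526.2 -246.6]
  pin 0.62 [211.0, 262.1] [ 521.6 -349.5  150. ]
hooks wrist 0.83 c [ 550.5 -331.2] size [ 51.8 161.2] ang 3.8 
 [ 519.2 -252.5  530.  -413.4  581.7 -409.9  571.  -249.1]
  pin 0.61 [208.1, 259.9] [ 519.5 -346.6  150. ]
top handle 0.95 [440.1  16.4  58. ]
top drawer_floor 0.97 [590.4  25.4  22. ]
top gouge 0.51 [ 523.1 -350.   150. ]
top hooks 0.74 [ 516.8 -330.2  150. ]
side handle 0.88 [458.4  -4.9  58. ]
side drawer_floor 0.94 [617.   19.6  22. ]
side gouge 0.72 [ 516.4 -342.7  150. ]
side hooks 0.6 [ 519.  -333.6  150. ]
drawer_floor top 0.67 c [550.4  16.9] size [214.7 273.7] ang 6.1 
 [ 429.1  141.5  458.2 -130.6  671.7 -107.7  642.6  164.4]
```

View pics/w6.png

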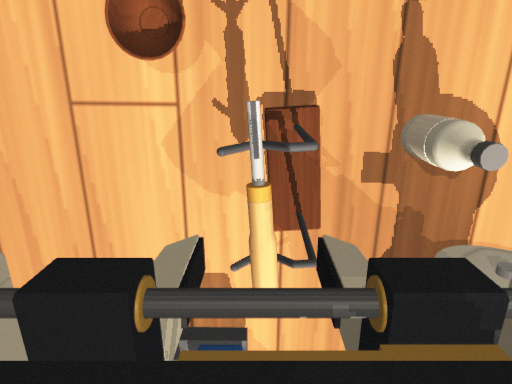

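The picture shows the blade tip at (102,254), the ferrule at rows 181–201 near column 259, and the hooks crossing at rows 147 and 263. I'll check the scale and height from these.

Run:
```python
from h import *
W=cam("wrist");o=get_obs();print(o["tool_pos"],o["tcp_rot"])
P={k:onz(W,a,150) for k,a in dict(tip=(102,254.5),fe=(181,259),fs=(201,260),h1=(146,256),h2=(263,264)).items()}
for k in P: print(k,P[k])
d=P["fs"]-P["tip"];print("tip-fe",np.linalg.norm(P["fe"]-P["tip"]),"tip-fs",np.linalg.norm(d),"hooks",np.linalg.norm(P["h1"]-P["h2"]),"yaw",np.degrees(np.arctan2(-d[1],-d[0])))
u=-d/np.linalg.norm(d); print("origin",P["tip"]-100*u,(P["h1"]+P["h2"])/2)
T=cam("top");S=cam("side")
print(tri((T,pinpoint("gouge","top")[0]["at"]),(S,pinpoint("gouge","side")[0]["at"]),(W,pinpoint("gouge","wrist")[0]["at"])))
```

```text
[ 519.81017055 -318.14451027  308.23540459] [ 3.14150133e+00 -1.26664915e-05  1.58431614e+00]
tip [ 514.23995371 -246.39726055  150.        ]
fe [ 519.10353639 -318.31357354  150.        ]
fs [ 520.32026891 -338.28969323  150.        ]
h1 [ 515.9410429  -285.16047767  150.        ]
h2 [ 525.33788912 -405.50434763  150.        ]
tip-fe 72.08058345161399 tip-fs 92.09337335914532 hooks 120.71018082989104 yaw 93.78561436520667
origin [ 520.84229107 -346.17906821  150.        ] [ 520.63946601 -345.33241265  150.        ]
(array([ 519.19101541, -347.12666491,  147.27426151]), np.float64(6.185562501843532))
```

Request:
play_rows([
  [[0.03, -1, 0], [0, 0, 0.4]],
  [[0, 0, -1], [0, 0, 0]],
  [[0, 0, -1], [0, 0, 0]],
  [[0, 0, -1], [0, 0, 0]],
  [[0, 0, -1], [0, 0, 0]],
  [[0, 0, -0.8], [0, 0, 0]],
  [[0, 0, -0.6], [0, 0, 0]],
  [[0, 0, 0], [0, 0, 0]],
])

```text
time: 24.12
tool_pos: [520.1, -347.6, 144.8]
tcp_rot: [-3.139, -0.002, 1.64]
contact_force: [0.3, 0.4, 0.2]
grip_width: 60.0
finger_force: 0.0
```

Request:
play_rows([
  [[0, 0, 0], [0, 0, 0]],
  [[0, 0, 0], [0, 0, 0]],
  [[0, 0, 0], [0, 0, 0]],
  [[0, 0, 0], [0, 0, 0]],
  [[0, 0, 0], [0, 0, 0]],
], hand=-1)

```text
time: 24.75
tool_pos: [519.1, -348.4, 146.4]
tcp_rot: [-3.138, -0.0, 1.64]
contact_force: [-6.4, -1.7, 2.9]
grip_width: 22.7
finger_force: 30.0
```

I'll regrip about 7 mm higher so that the fingertips clear the drawer floor when the gouge is laid down.

Request:
play_rows([
  [[0, 0, 0], [0, 0, 0]],
  [[0, 0, 0], [0, 0, 0]],
  [[0, 0, 0.27], [0, 0, 0]],
  [[0, 0, 0], [0, 0, 0]],
], hand=-0.1)

```text
time: 25.25
tool_pos: [521.3, -348.5, 155.4]
tcp_rot: [3.14, 0.001, 1.64]
contact_force: [-0.1, 0.5, 0.1]
grip_width: 41.3
finger_force: 0.0
```

Request:
play_rows([
  [[0, 0, 0], [0, 0, 0]],
  [[0, 0, 0], [0, 0, 0]],
  [[0, 0, 0], [0, 0, 0]],
  [[0, 0, 0], [0, 0, 0]],
], hand=-1)

```text
time: 25.75
tool_pos: [519.2, -348.2, 154.1]
tcp_rot: [-3.138, -0.001, 1.64]
contact_force: [-5.8, -0.9, 2.6]
grip_width: 22.6
finger_force: 30.0
```

Request:
play_rows([
  [[0, 0, 0.4], [0, 0, 0]],
  [[0, 0, 0.8], [0, 0, 0]],
  [[0, 0, 1], [0, 0, 0]],
  [[0, 0, 1], [0, 0, 0]],
  [[0, 0, 1], [0, 0, 0]],
  [[0, 0.5, 0.3], [0, 0, 0]],
  [[0, 1, 0], [0, 0, 0]],
  [[0, 1, 0], [0, 0, 0]],
  [[0, 1, 0], [0, 0, 0]],
  [[0, 1, 0], [0, 0, 0]],
  [[0, 1, 0], [0, 0, 0]],
  [[0, 1, 0], [0, 0, 0]],
])

```text
time: 27.25
tool_pos: [520.1, -150.9, 288.5]
tcp_rot: [-3.141, -0.001, 1.641]
contact_force: [-0.4, -0.3, -2.0]
grip_width: 22.3
finger_force: 30.0
```

Request:
play_rows([
  [[0, 1, 0], [0, 0, 0.28]],
  [[0, 1, 0], [0, 0, 0]],
  [[0, 1, 0], [0, 0, 0]],
  [[0.5, 1, 0], [0, 0, 0]],
  [[0.9, 1, 0], [0, 0, 0]],
  [[0.5, 0.87, 0], [0, 0, 0]],
  [[0, 0, 0], [0, 0, 0]],
])

```text
time: 28.12
tool_pos: [577.4, 25.5, 288.1]
tcp_rot: [-3.14, -0.001, 1.683]
contact_force: [-0.5, -0.9, -2.9]
grip_width: 22.5
finger_force: 30.0
```

```bash
python3 w.py w7 drawer_floor,70 gouge,281 handle,58 chest,85
```

```text
[577.   24.3 288.3] [-3.1 -0.   1.7] [569.1 109.8 432.7] [ 0.  -0.3 -1. ]
drawer_floor wrist 0.72 c [504.5  29.9] size [112.6 245.8] ang 5.7 
 [436.4 146.6 460.7 -98.  572.7 -86.9 548.4 157.7]
  pin 0.64 [159.2, 282.9] [601.5  36.6  70. ]
gouge wrist 0.83 c [572.9  68.6] size [ 23.8 119. ] ang 7.2 
 [553.7 126.2 568.6   8.1 592.1  11.  577.3 129.1]
handle wrist 0.57 c [502.8  25.8] size [118.2 256.8] ang 5.7 
 [ 431.2  147.7  456.8 -107.8  574.4  -96.   548.7  159.5]
  pin 0.94 [166.5, 154.0] [456.   9.  58.]
chest wrist 0.69 c [725.1  37.2] size [268.4 284.7] ang 7.1 
 [ 574.4  161.9  609.6 -120.7  875.9  -87.5  840.7  195.1]
  pin 0.95 [157.6, 391.3] [714.1  54.3  85. ]
```

View pics/w7.png

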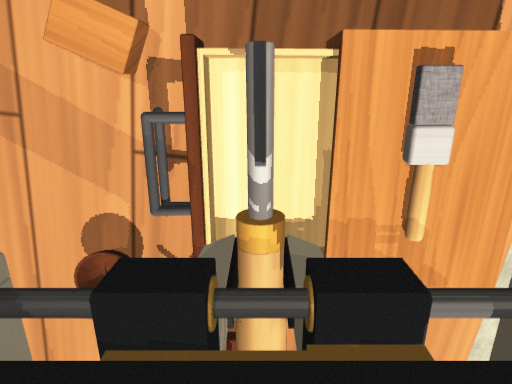

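The picture shows the open drawer: front panel at columns 185–200, +y wall at row 50, chest top edge at column 338. The gouge blade tip is at (43,260), aligned with the drawer. I'll get numbers before lowering.

Run:
```python
from h import *
W=cam("wrist");o=get_obs();tp=o["tool_pos"];print(tp)
a=np.radians(6.2);X=np.array([np.cos(a),np.sin(a)]);Y=np.array([-np.sin(a),np.cos(a)])
def rel(n,at,z):
    d=onz(W,at,z)[:2]-tp[:2]; print(n,"dx %.1f dy %.1f"%(d@X,d@Y))
rel("panel in top",(120,201),72);rel("panel in low",(240,204),72)
rel("chest edge",(60,339),85);rel("chest edge low",(240,330),85)
rel("wall +y in top",(56,230),63);rel("wall",(56,310),63)
rel("tip",(43,260),tp[2]-3);rel("ferrule start",(248,261),tp[2]-3);rel("ferr end",(215,260),tp[2]-3)
rel("handle",(162,151),58)
```

```text
[577.60303279  22.48805145 289.49063526]
panel in top dx -62.8 dy 50.6
panel in low dx -67.0 dy -90.3
chest edge dx 77.3 dy 109.2
chest edge low dx 80.9 dy -83.9
wall +y in top dx -30.8 dy 114.6
wall dx 51.8 dy 114.6
tip dx 0.6 dy 101.5
ferrule start dx 1.0 dy 9.1
ferr end dx 0.5 dy 26.5
handle dx -125.5 dy 1.9
```

Request:
play_rows([
  [[0, -0.08, -0.5], [0, 0, 0]],
  [[0, 0, -1], [0, 0, 0]],
  [[0, 0, -1], [0, 0, 0]],
  [[0, 0, -1], [0, 0, 0]],
  [[0, 0, -1], [0, 0, 0]],
  [[0, 0, -1], [0, 0, 0]],
  [[0, 0, -1], [0, 0, 0]],
  [[0, 0, -0.8], [0, 0, 0]],
  [[0, 0, -0.5], [0, 0, 0]],
  [[0, 0, -0.2], [0, 0, 0]],
  [[0, 0, 0], [0, 0, 0]],
  [[0, 0, 0], [0, 0, 0]],
])

```text
time: 30.12
tool_pos: [578.3, 20.5, 50.2]
tcp_rot: [3.14, 0.0, 1.679]
contact_force: [0.5, -0.8, -2.3]
grip_width: 22.4
finger_force: 30.0
```

Request:
play_rows([
  [[0, 0, -0.15], [0, 0, 0]],
  [[0, 0, -0.1], [0, 0, 0]],
  [[0, 0, 0], [0, 0, 0]],
  [[0, 0, 0], [0, 0, 0]],
])

```text
time: 30.62
tool_pos: [577.8, 20.6, 41.9]
tcp_rot: [3.141, 0.0, 1.679]
contact_force: [0.2, -0.1, -1.1]
grip_width: 22.2
finger_force: 30.0
```

Request:
play_rows([
  [[0, 0, -0.06], [0, 0, 0]],
  [[0, 0, 0], [0, 0, 0]],
])

```text
time: 30.88
tool_pos: [577.9, 20.6, 40.1]
tcp_rot: [3.141, 0.0, 1.679]
contact_force: [-0.9, 0.5, -1.6]
grip_width: 22.3
finger_force: 30.0
```

Request:
play_rows([
  [[0, 0, 0], [0, 0, 0]],
  [[0, 0, 0], [0, 0, 0]],
  [[0, 0, 0], [0, 0, 0]],
  [[0, 0, 0], [0, 0, 0]],
  [[0, 0, 0.4], [0, 0, 0]],
  [[0, 0, 1], [0, 0, 0]],
  [[0, 0, 1], [0, 0, 0]],
  [[0, 0, 1], [0, 0, 0]],
  [[0, 0, 1], [0, 0, 0]],
  [[0, 0, 1], [0, 0, 0]],
  [[0, 0, 1], [0, 0, 0]],
  [[0, 0, 0], [0, 0, 0]],
], hand=-0.13)

```text
time: 32.38
tool_pos: [578.8, 20.5, 235.3]
tcp_rot: [3.135, 0.001, 1.679]
contact_force: [0.0, 0.4, -0.4]
grip_width: 40.2
finger_force: 0.0
```

```bash
python3 w.py w8 gouge,34 handle,58 drawer_floor,70
```

```text
[578.   20.5 233.3] [3.1 0.  1.7] [569.7 105.  379.7] [ 0.  -0.3 -1. ]
gouge wrist 0.67 c [577.7  19.9] size [ 28.9 207.9] ang 6.8 
 [551.  121.4 575.7 -85.1 604.3 -81.6 579.7 124.8]
  pin 0.68 [169.5, 258.0] [578.1  20.6  34. ]
handle wrist 0.91 c [551.9  24.8] size [216.  267.3] ang 5.1 
 [ 432.4  148.2  456.3 -118.   671.4  -98.6  647.5  167.6]
  pin 0.8 [174.7, 131.6] [452.9   7.6  58. ]
drawer_floor wrist 0.93 c [552.1  28.2] size [206.1 257.8] ang 5.9 
 [ 436.3  145.7  463.  -110.7  667.9  -89.4  641.3  167. ]
  pin 0.62 [164.2, 282.8] [600.2  37.1  70. ]
```

View pics/w8.png

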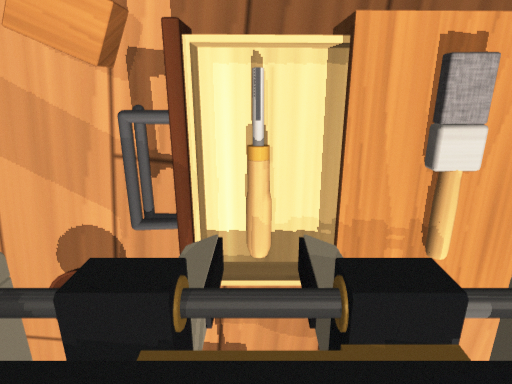

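The picture shows the gouge lying flat in the drawer around (165,258), centred and released. Now I'll go in front of the handle with the fingers shut.

Request:
play_rows([
  [[-1, -0.08, 0], [0, 0, 0]],
  [[-1, -0.08, 0], [0, 0, 0]],
  [[-1, -0.08, 0], [0, 0, 0]],
  [[-1, -0.08, 0], [0, 0, 0]],
  [[-1, -0.08, 0], [0, 0, 0]],
  [[-0.77, -0.05, -0.5], [0, 0, 0]],
  [[0, 0, -1], [0, 0, 0]],
  [[0, 0, -1], [0, 0, 0]],
  [[0, 0, -1], [0, 0, 0]],
  [[0, 0, -1], [0, 0, 0]],
  [[0, 0, -1], [0, 0, 0]],
  [[0, 0, -0.5], [0, 0, 0]],
], hand=-1)

```text
time: 34.22
tool_pos: [403.7, 7.2, 50.4]
tcp_rot: [-3.139, -0.001, 1.679]
contact_force: [0.0, -0.6, 0.2]
grip_width: 0.5
finger_force: 0.0
```

Request:
play_rows([
  [[0, 0, 0], [0, 0, 0]],
  [[0.2, 0.02, 0], [0, 0, 0]],
  [[0.3, 0.03, 0], [0, 0, 0]],
  [[0.3, 0.03, 0], [0, 0, 0]],
  [[0.3, 0.03, 0], [0, 0, 0]],
  [[0.4, 0.04, 0], [0, 0, 0]],
  [[0.5, 0.06, 0], [0, 0, 0]],
  [[0.5, 0.05, 0], [0, 0, 0]],
  [[0.5, 0.06, 0], [0, 0, 0]],
  [[0.5, 0.05, 0], [0, 0, 0]],
  [[0.5, 0.06, 0], [0, 0, 0]],
  [[0.5, 0.05, 0], [0, 0, 0]],
])

```text
time: 35.72
tool_pos: [540.5, 21.6, 51.9]
tcp_rot: [-3.141, 0.0, 1.679]
contact_force: [-1.1, -1.3, 0.1]
grip_width: 0.1
finger_force: 0.8
```

Request:
play_rows([
  [[0.4, 0.04, 0], [0, 0, 0]],
  [[0.3, 0.03, 0], [0, 0, 0]],
  [[0.15, 0.02, 0], [0, 0, 0]],
  [[0, 0, 0], [0, 0, 0]],
])

```text
time: 36.22
tool_pos: [565.4, 24.2, 52.0]
tcp_rot: [3.141, 0.0, 1.679]
contact_force: [-0.3, -1.0, -0.3]
grip_width: 0.5
finger_force: 0.0
```

Request:
play_rows([
  [[0.1, 0.01, 0], [0, 0, 0]],
  [[0.1, 0.01, 0], [0, 0, 0]],
  [[0, 0, 0], [0, 0, 0]],
])

```text
time: 36.6
tool_pos: [570.7, 24.8, 51.9]
tcp_rot: [-3.141, -0.0, 1.679]
contact_force: [-2.6, -0.5, 0.8]
grip_width: 0.5
finger_force: 1.3
```

Request:
play_rows([
  [[0.07, 0.01, 0], [0, 0, 0]],
  [[0, 0, 0], [0, 0, 0]],
])

```text
time: 36.85
tool_pos: [570.8, 24.8, 51.9]
tcp_rot: [-3.136, -0.0, 1.68]
contact_force: [-10.5, -0.2, 6.4]
grip_width: 0.3
finger_force: 5.4
```

Run:
```python
from h import *
C=cam("side")
for l in pinpoint("handle","side")[:1]: print(l["p"],onz(C,l["at"],58))
W=cam("wrist")
for l in pinpoint("handle","wrist")[:1]: print(l["p"],onz(W,l["at"],58))
save(W,"w9");o=get_obs();print(o["contact_force"])
```

```text
0.6 [592.76208151  31.4031254   58.        ]
[-9.89014219 -1.47917797  6.26886481]
```

View pics/w9.png

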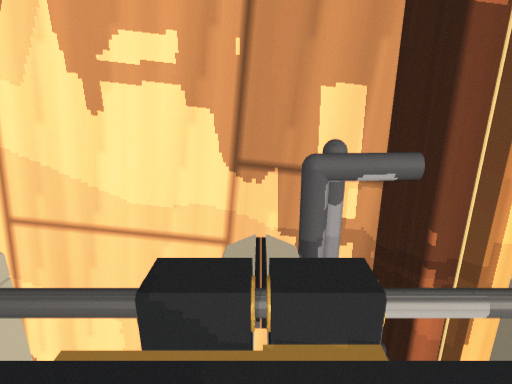

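The picture shows the fingers pressed on the bar (column 315). The force jumped to 10 N and motion stopped at the position expected for shut. Backing off.

Request:
play_rows([
  [[-0.3, -0.03, 0], [0, 0, 0]],
  [[-1, -0.1, 0], [0, 0, 0]],
  [[-1, -0.1, 0], [0, 0, 0]],
  [[0, 0, 1], [0, 0, 0]],
  [[0, 0, 1], [0, 0, 0]],
  [[0, 0, 1], [0, 0, 0]],
  [[0, 0, 1], [0, 0, 0]],
  [[0, 0, 1], [0, 0, 0]],
  [[0, 0, 1], [0, 0, 0]],
  [[0, 0, 0], [0, 0, 0]],
  [[0, 0, 0], [0, 0, 0]],
])

```text
time: 38.42
tool_pos: [503.9, 18.2, 231.4]
tcp_rot: [-3.141, -0.0, 1.679]
contact_force: [-0.3, -0.5, 0.4]
grip_width: 0.1
finger_force: 0.0
```

```bash
python3 w.py w10 handle,58
python3 - <<'E'
from h import *
for n in("side","top"):
    C=cam(n)
    for q,z in(("handle",58),("spindle",36)):
        l=pinpoint(q,n)
        if l: print(n,q,l[0]["p"],onz(C,l[0]["at"],z))
E
```

```text
[503.7  18.2 231. ] [-3.1 -0.   1.7] [495.7 102.5 375.9] [ 0.  -0.3 -1. ]
handle wrist 0.73 c [624.7  36.2] size [ 73.9 261. ] ang 6.1 
 [574.2 162.  601.8 -97.5 675.3 -89.7 647.7 169.9]
  pin 0.65 [181.3, 352.1] [595.5  23.5  58. ]
side handle 0.7 [600.21066358  21.25248317  58.        ]
side spindle 0.8 [519.71366441 376.80400494  36.        ]
top spindle 0.86 [511.19694556 373.49663528  36.        ]
```

View pics/w10.png

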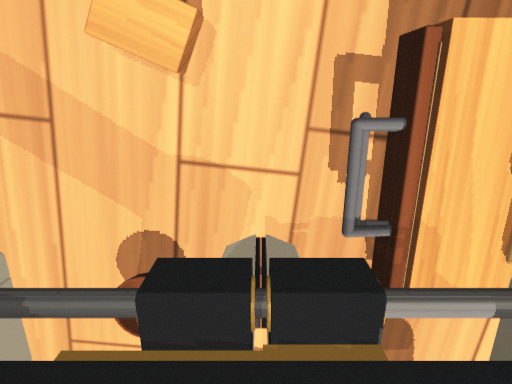

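The picture shows the drawer front flush with the chest and the bar at column 355, where it was at the start. The spindle is in the crate.

```bash
python3 -c "
from plant import bot
print(bot.close_job())"
```

```text
the job is handed in; nothing more can be done
None
```

I've handed the job in, with no verdict returned. On my last looks the spindle lay flat in the crate, the gouge lay in the drawer before I pushed it shut, and the drawer front was flush with the chest.

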